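Unlatch the blue knife case

ROBOT

A 7-joint arm with a two-finger parallel gripper is mounted at the origin on a cart in front of the work surface, level with it; the furniture and walls round the work are solid. World frame = base frame: x ahead of the robot, y to its left, z up, the work surface at z = 0. Lengths are in m, angles in rad, forces in N, time in s.
With the tool pointing down it reaches from about 0.4 to 0.85 m from the base axis. Payload 10.4 kg.
Tool frame: the origin (TCP) lies between the finger pads; the fingertips stand 14 mm ahead of it and the grasp point (between the pads) lies 5 mm behind it (r.finger_overhang is the z of the fingertips in the tool frame, in m); z points along the fingers, y is the line along which they close (so a half turn about z gives the same grasp; the last joint's range is limited). The gripper opens to 87 mm and grips with 3 to 60 N. Pads are 19 mm wide; open, the fingers measure 117 mm over their backs; the gripper's body (75 mm by 190 mm) begins 51 mm behind the grasp point.
Start: joints at [1.326, 0.332, -0.065, 1.46, 0.022, 1.35, -0.088], TCP at [0.138, -0.61, 0.237] pointing down, gripper open.
Joint ranges: [-2.6, 2.6], [-0.5, 2.12], [-1.47, 1.34], [0.16, 2.42], [-1.27, 4.41], [0.06, 2.06], [-2.6, 2.6]. Speed limits (rad/s): [2.22, 2.22, 2.79, 2.79, 3.14, 3.14, 3.14].

INTERFACE

Orientations are given as a unit quaternion [x, y, z, w].
In Python, from bench import r, optics gives the robot as it stands.
- The arm moves only by the shell command python3 -m pendant 'ROWS' [FORCE]. ROWS is JSON, a list of rows, each a list of 7 numbers: the closure, from -1 (fully open) to 1 (shut), then the shift along the tool's x, y, z scaled (see below), then the turn, a rotation vector about the tool's x, y, z scaled (see below). In form: [[grip, x, y, z, rx, ry, rz], ...]. A call has 1 to 8 rows; each row is the pose to reach, as a shift and turn from the pose commanded when the call began, along the tool's axes at that moment; what a row does not reach only later rows make up. The controller multiplies each number of a shift by 0.3 m and each number of a turn by 120 degrees. A row lasts 1/8 s, in which the tool goes at most 62.5 mm and 10.7 degrees, less where a joint would pass 70% of its speed; a pose out of reach is approached as far as the arm can. A call with a number of a shift or a turn outside -1 to 1 is refused whole. A call with a gripper value outside its range is refused whole. The fingers move at their own pace and stop on an object; FORCE is the grip in N (left out, the last holds). Time passes only in rows, so rows that repeat a pose let the fingers close. It gives the time, the measured TCP pose, the force, the opening and the grip force at its end, in the units of the state.
- r.read_state(): the state, without advancing time (a new reading comes with each control period).
- optics.camera(name): name is "side" or "top"; returns a dict with "pixels" (480x640x3 uint8, red, green, blue), "vfov" (degrees; the focal length in pixels is half the picture's height over the tangent of half this angle, whatever the lens; pixels are square), "cx", "cy" (the principal point, pixels), "rvec" (rotation vector, rad) and "tvec" (3), from world to camera coordinates, as OpenCV has them. Camera axes: x right, y down, z forward; pixel columns grow to the right and rows downward; lengths in m; the calibration is good to about 2 mm. A picture is of the moment at which its call begins. There is no depth.
- r.close_job(): hands the job in; it is judged then, once.
The state is a dict: "time": time; "joint_positions": joint angles; "joint_vel": joint speeds; "joint_torque": joint torques, N m; "ee_pos": TCP position; "eef_rot": TCP orientation; "ft_force": force on the tool from outside, world axes, zero at the start; "torque": the same for the moment, N m; "width": finger opening in m; "grip_force": force on a finger pad.
Only numpy, scipy, OpenCV 4.12 (cv2) and the standard library are available. Lean on these libraries where they do the work, as an engineer would, in place of code of your own. Each camera call takes 0.05 s, during which the arm holds its last target. There are 200 camera calls.

TASK

Unlatch the blue-lidded knife case for the fish cook: first slide its yellow keeper all the way back, out of the bolt's path, then draw the black-knobbed bolt all the way back out of its socket. Leave both latches open and do not touch the red-lidded case.

Things in the scene. Friction and masses are not known exactly. Their poses are not given: they have to be found in the camera images.
- blue_case: Fixed flat knife case, 200 x 240 mm (x, y), blue lid with top at z 60 mm. Origin: centre of underside. Own -x side has the carrying handle, facing the robot; +y end is a grey deck with the bolt's socket. The bolt lies along y on the lid; the yellow keeper's tongue crosses its path at -y of the bolt's knob. Bolt guide and socket are 84 mm high; all else but the knobs under 78 mm.
- keeper (a joint): Travel of the yellow keeper in m: 0 = fully across the bolt's path, 0.040 = fully back against its stop. It grows as the keeper slides towards the case's -x side (towards the carrying handle). It stays where it is left; it takes about 2.5 N to move.
- keeper_knob (a point): Centre of the top of the keeper's upright round yellow knob, 20 mm in diameter, top 118 mm above the worktop, graspable from above over its upper 35 mm. With the keeper at 0 it is at (-40, 10) mm in the case's x, y. Moves with the keeper.
- bolt (a joint): Travel of the bolt in m: 0 = fully shot into the socket, 0.045 = fully drawn against its stop. It grows as the bolt slides towards the case's -y side (away from the socket). It stays where it is left; it takes about 2.5 N to move.
- bolt_knob (a point): Centre of the top of the bolt's upright round black knob, 20 mm in diameter, top 118 mm above the worktop, graspable from above over its upper 34 mm. With the bolt at 0 it is at (20, 30) mm in the case's x, y. Moves with the bolt.
- red_case: A second knife case of the same size and build with a red lid, also fixed. Not to be touched. Origin: centre of its underside. Either case may be the left or the right one.

How it is judged:
On the way, in this order (a step that is already met when the one before it is completed fails the run):
1. the keeper of the blue case is slid back (30 mm or more) while the bolt is still shot (value of joint keeper above 0.03 m and value of joint bolt below 0.012 m), for 0.2 s.
2. the bolt is drawn (35 mm or more) with the keeper still back (value of joint bolt above 0.035 m and value of joint keeper above 0.03 m), for 0.2 s.
At the end, for the whole second after the job is handed in: The keeper of the blue case is slid back by at least 30 of its 40 mm and the bolt is drawn by at least 35 of its 45 mm, both left there (all of step 2); the robot touches nothing.
It fails at once if the red case is touched with more than 2 N (contact force between red_case and the arm above 2 N or contact force between red_case and the fingers above 2 N).
It also fails if it takes over 42 s, if anything falls off the work surface, if the arm or the gripper's body presses on something with over 40 N, if the wrist force passes 120 N, or if a joint passes its speed limit or range.

## Working session

There is one attempt and no reset: what is moved stays moved. The work goes in short steps, Python scripts to look and compute and a shell command to move; the robot and the scene stay as the last step left them, time stands still between calls to the robot, and variables do not carry over. Pictures are saved under pics/ and viewed, at most 10 in all, crops included, and the job is handed in when it is done.

```bash
mkdir -p pics
cat > h.py <<'E'
from bench import r, optics
import numpy as np, cv2
from scipy.spatial.transform import Rotation as R
def cam(n):
    c=optics.camera(n); f=240/np.tan(np.radians(c["vfov"])/2)
    K=np.array([[f,0,c["cx"]],[0,f,c["cy"]],[0,0,1]]); return c,K
def ray(c,K,u,v,z):
    M=R.from_rotvec(c["rvec"]).as_matrix(); o=-M.T@np.array(c["tvec"]); d=M.T@np.linalg.inv(K)@[u,v,1]
    return o+d*(z-o[2])/d[2]
E
python3 - <<'E'
from h import *
for n in("top","side"):
    c,K=cam(n); cv2.imwrite(f"pics/{n}0.png",c["pixels"][...,::-1])
    print(n,{k:v for k,v in c.items() if k!="pixels"})
print(r.read_state())
E
```

```text
top {'vfov': 50.567631320115154, 'cx': 316.68358454239853, 'cy': 242.0592340145604, 'rvec': array([ 2.1172013 , -2.16241704,  0.14855414]), 'tvec': array([0.03362241, 0.51413132, 0.89428936])}
side {'vfov': 44.442685711775844, 'cx': 322.15615349943477, 'cy': 242.11835217923917, 'rvec': array([ 0.75829364, -2.4862712 ,  1.24845196]), 'tvec': array([0.42098826, 0.24675772, 1.00349576])}
{'time': 0.1, 'joint_positions': array([ 1.32641715,  0.33280499, -0.06471744,  1.46085499,  0.02160864,
        1.34989231, -0.08849276]), 'joint_vel': array([-3.55199908e-04, -8.63610900e-04,  7.46037016e-04, -1.96224128e-03,
        2.82035632e-05, -1.67186476e-03, -4.39058545e-04]), 'joint_torque': array([ 1.49919713e-03, -6.24552727e+01,  2.48154189e-02, -3.90721714e+01,
       -6.14422979e-02,  3.66291613e-02,  1.15379094e-04]), 'ee_pos': array([ 0.13741167, -0.60937302,  0.23583695]), 'eef_rot': array([ 9.93855370e-01,  1.10684704e-01, -9.94552650e-05, -6.23998369e-04]), 'ft_force': array([-0.2254974 , -0.19246718, -0.4489059 ]), 'torque': array([-0.03369923,  0.00307234, -0.00484273]), 'grip_force': 0.0, 'width': 0.08693256895072556}
```

View pics/top0.png

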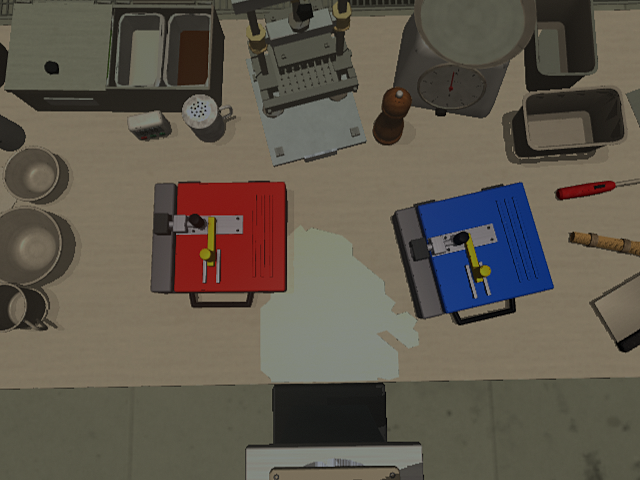

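View pics/side0.png

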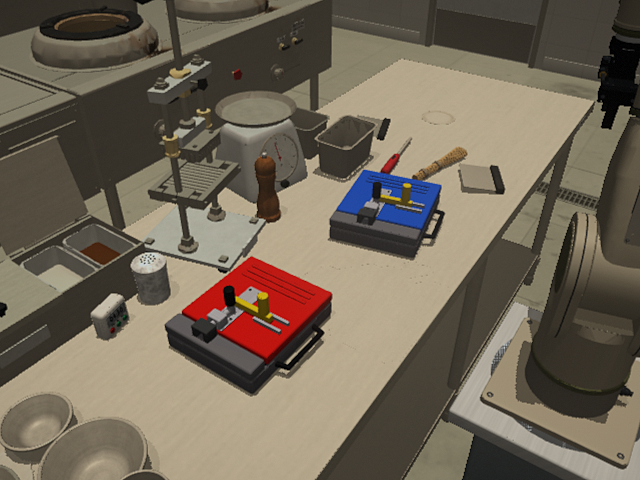

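The top view shows the blue case on the right (about columns 395–553, rows 183–323), with its keeper knob near (485,271) and bolt knob near (461,238). The red case is on the left. Next I'll enlarge the blue one.

Run:
```python
import cv2
a=cv2.imread("pics/top0.png")[175:327,390:560]; b=cv2.imread("pics/side0.png")[165:260,325:450]
cv2.imwrite("pics/tc.png",cv2.resize(a,None,fx=4,fy=4,interpolation=cv2.INTER_CUBIC)[:600])
cv2.imwrite("pics/sc.png",cv2.resize(b,None,fx=6,fy=6,interpolation=cv2.INTER_CUBIC))
```

```text
(no output)
```

View pics/tc.png

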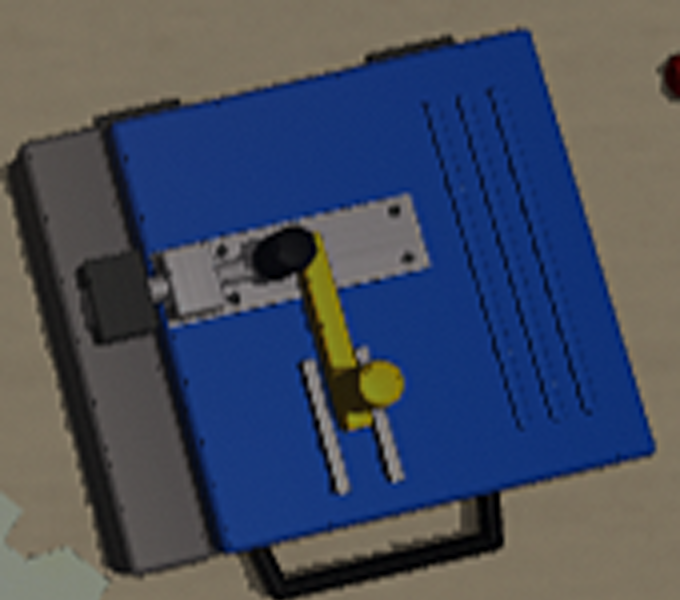

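View pics/sc.png

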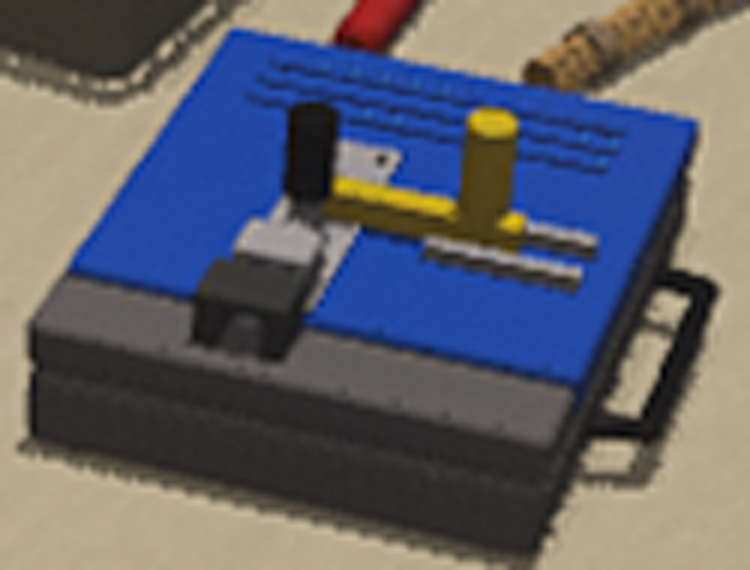

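The crop gives the keeper knob top at (380,383), the bolt knob top at about (292,248), and lid corners at (530,32) and (655,450). In the side crop the keeper top is at (493,122) and the bolt top at (313,113).

Run:
```python
from h import *
c,K=cam("top"); s,Ks=cam("side")
t=lambda x,y,z:ray(c,K,390+(x+.5)/4-.5,175+(y+.5)/4-.5,z)[:2]
q=lambda x,y,z:ray(s,Ks,325+(x+.5)/6-.5,165+(y+.5)/6-.5,z)[:2]
k=t(380,383,.118);b=t(292,248,.118)
print("keeper",k,q(493,122,.118),"bolt",b,q(313,113,.118))
a=t(530,32,.06);d=t(655,450,.06);e=t(220,550,.06);g=t(110,125,.06)
x1=a-d; print("len",np.linalg.norm(x1),"yaw",np.degrees(np.arctan2(*x1[::-1])),np.degrees(np.arctan2(*(g-e)[::-1])), np.degrees(np.arctan2(*(e-d)[::-1]))-90)
yaw=np.arctan2(*(x1+g-e)[::-1]);C,S=np.cos(yaw),np.sin(yaw);Rm=np.array([[C,-S],[S,C]])
# centre from right edge midpoint at (0,-.12)
o=(a+d)/2-Rm@[0,-.12];print("yaw",np.degrees(yaw),"origin",o,"pred knobs",o+Rm@[-.04,.01],o+Rm@[.02,.03])
s=r.read_state();print(s["ee_pos"],R.from_quat(s["eef_rot"]).as_matrix().round(3),r.finger_overhang)
```

```text
keeper [ 0.4492776  -0.25517226] [ 0.45310146 -0.25701758] bolt [ 0.50665083 -0.22238487] [ 0.51147359 -0.22514594]
len 0.19431115688582826 yaw 11.773433286876044 11.433879409720358 11.589566850000367
yaw 11.603369423824272 origin [ 0.49314235 -0.25489785] pred knobs [ 0.45194846 -0.25314763] [ 0.50669956 -0.22148823]
[ 0.1374528  -0.60948481  0.23606924] [[ 0.976  0.22  -0.   ]
 [ 0.22  -0.976  0.001]
 [-0.    -0.001 -1.   ]] 0.014
```

The knob positions agree to about 4 mm. The case yaw is about 11.6° and the tool is at 12.7°, so it is almost aligned already, closing along the case's y. Averaged, the keeper is at (0.451,-0.256) and the bolt at (0.509,-0.224). I'll approach at the present height.

```bash
python3 -m pendant '[[-1,0.1,-0.07,0,0,0,0.009],[-1,0.2,-0.14,0,0,0,0.009],[-1,0.3,-0.22,0,0,0,0.009],[-1,0.4,-0.29,0,0,0,0.009],[-1,0.5,-0.36,0,0,0,0.009],[-1,0.6,-0.43,0,0,0,0.009],[-1,0.64,-0.46,0,0,0,0.009],[-1,0.64,-0.46,0,0,0,0.009]]' 30
cat > to.py <<'E'
from h import *
import sys
s=r.read_state();T=R.from_quat(s["eef_rot"]);g=np.array(list(map(float,sys.argv[1:4])))
print(s["time"],s["ee_pos"].round(4),"units",(T.inv().apply(g-s["ee_pos"])/.3).round(3),"yaw",np.degrees(np.arctan2(*T.as_matrix()[1::-1,0])).round(2), s["joint_positions"].round(2))
E
python3 to.py 0.451 -0.256 0.18
```

```text
time: 1.2
ee_pos: [0.2946, -0.4327, 0.2366]
eef_rot: [0.995, 0.102, -0.0, 0.0]
ft_force: [-0.3, -0.3, 0.9]
width: 0.087
grip_force: 0.0
1.2 [ 0.2946 -0.4327  0.2366] units [ 0.63  -0.471  0.189] yaw 11.69 [ 1.09  0.12 -0.22  1.72  0.03  1.31 -0.5 ]
```

```bash
python3 -m pendant '[[-1,0.1,-0.08,0.03,0,0,0],[-1,0.2,-0.15,0.06,0,0,0],[-1,0.3,-0.23,0.1,0,0,0],[-1,0.4,-0.3,0.13,0,0,0],[-1,0.5,-0.38,0.16,0,0,0],[-1,0.6,-0.45,0.19,0,0,0],[-1,0.63,-0.47,0.19,0,0,0],[-1,0.63,-0.47,0.19,0,0,0]]'
python3 to.py 0.451 -0.256 0.104
python3 - <<'E'
from h import *
for n,(y0,x0) in {"top":(165,380),"side":(60,300)}.items():
    c,K=cam(n); a=c["pixels"][y0:y0+170,x0:x0+200,::-1]; cv2.imwrite(f"pics/{n}1.png",cv2.resize(a,None,fx=2,fy=2))
a=[cv2.imread(f"pics/{n}1.png") for n in("top","side")]; cv2.imwrite("pics/b1.png",np.hstack(a))
E
```

```text
time: 2.2
ee_pos: [0.4508, -0.2579, 0.1796]
eef_rot: [0.995, 0.101, -0.0, 0.0]
ft_force: [-0.3, -1.0, -0.1]
width: 0.0867
grip_force: 0.0
2.2 [ 0.4508 -0.2579  0.1796] units [ 0.002 -0.006  0.252] yaw 11.58 [ 0.81  0.17 -0.41  1.8   0.07  1.19 -1.  ]
```

View pics/b1.png

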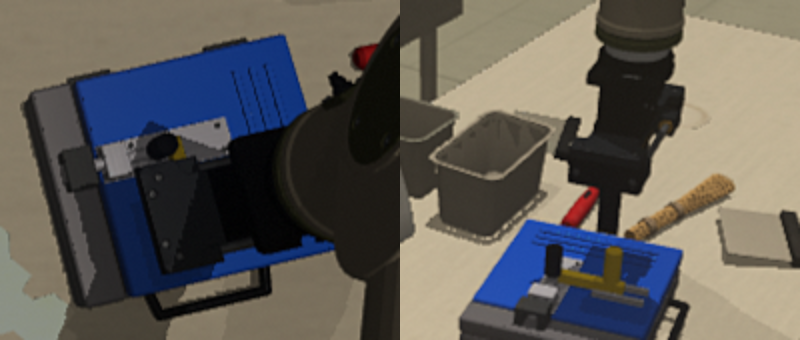

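The gripper straddles the keeper knob. In the right-hand half of the picture the knob is near (613,250), under the fingers. I'll lower, close and check.

```bash
python3 -m pendant '[[-1,0,-0.01,0.06,0,0,0],[-1,0,-0.01,0.12,0,0,0],[-1,0,-0.01,0.18,0,0,0],[-1,0,-0.01,0.25,0,0,0],[-1,0,-0.01,0.25,0,0,0],[1,0,-0.01,0.25,0,0,0],[1,0,-0.01,0.25,0,0,0],[1,0,-0.01,0.25,0,0,0]]' 25
python3 -m pendant '[[1,0,0,0,0,0,0],[1,0,0,0,0,0,0],[1,0,0,0,0,0,0],[1,0,0,0,0,0,0]]'
```

```text
time: 3.3
ee_pos: [0.4508, -0.2539, 0.1051]
eef_rot: [0.995, 0.101, 0.0, 0.0]
ft_force: [0.6, -0.2, -0.7]
width: 0.0648
grip_force: 0.0
time: 3.8
ee_pos: [0.4506, -0.2538, 0.1046]
eef_rot: [0.995, 0.101, 0.0, 0.0]
ft_force: [1.9, -4.6, -0.5]
width: 0.025
grip_force: 3.7
```

```bash
python3 -m pendant '[[1,0,0,0,0,0,0],[1,0,0,0,0,0,0],[1,0,0,0,0,0,0],[1,0,0,0,0,0,0]]'
```

```text
time: 4.3
ee_pos: [0.4508, -0.2562, 0.1047]
eef_rot: [0.995, 0.1, 0.001, 0.002]
ft_force: [3.1, -10.3, -5.4]
width: 0.0195
grip_force: 25.0
```

Gripped at 19.5 mm. I'll pull along tool −x and take out the 2.5 mm lateral offset on the way.

```bash
python3 -m pendant '[[1,-0.02,0.008,0,0,0,0],[1,-0.04,0.008,0,0,0,0],[1,-0.06,0.008,0,0,0,0],[1,-0.08,0.008,0,0,0,0],[1,-0.1,0.008,0,0,0,0],[1,-0.12,0.008,0,0,0,0],[1,-0.135,0.008,0,0,0,0],[1,-0.135,0.008,0,0,0,0]]'
```

```text
time: 5.3
ee_pos: [0.4145, -0.264, 0.1049]
eef_rot: [0.995, 0.102, 0.004, 0.001]
ft_force: [19.5, -4.8, -16.4]
width: 0.0196
grip_force: 25.0
```

It moved about 37 mm and then met 19 N, which is the stop. I'll open, rise and verify.

```bash
python3 -m pendant '[[1,0.012,0,0,0,0,0],[-1,0.012,0,0,0,0,0],[-1,0.012,0,0,0,0,0],[-1,0.012,0,0,0,0,0],[-1,0.012,0,0,0,0,0],[-1,0.012,0,0,0,0,0],[-1,0.012,0,0,0,0,0],[-1,0.012,0,0,0,0,0]]'
python3 -m pendant '[[-1,0,0,-0.08,0,0,0],[-1,0,0,-0.16,0,0,0],[-1,0,0,-0.24,0,0,0],[-1,0,0,-0.24,0,0,0]]'
python3 to.py 0.509 -0.225 0.104
python3 - <<'E'
from h import *
c,K=cam("side"); a=c["pixels"][165:260,325:450,::-1]; cv2.imwrite("pics/s2.png",cv2.resize(a,None,fx=6,fy=6,interpolation=cv2.INTER_CUBIC))
E
```

```text
time: 6.3
ee_pos: [0.4149, -0.2635, 0.1046]
eef_rot: [0.995, 0.101, 0.0, 0.0]
ft_force: [-0.1, -0.3, 0.2]
width: 0.0807
grip_force: 0.0
time: 6.8
ee_pos: [0.4158, -0.264, 0.1781]
eef_rot: [0.995, 0.101, 0.001, 0.001]
ft_force: [-0.2, 0.0, 0.3]
width: 0.0872
grip_force: 0.0
6.8 [ 0.4158 -0.264   0.1781] units [ 0.33  -0.065  0.248] yaw 11.62 [ 0.86  0.11 -0.4   1.86  0.05  1.18 -0.93]
```

View pics/s2.png

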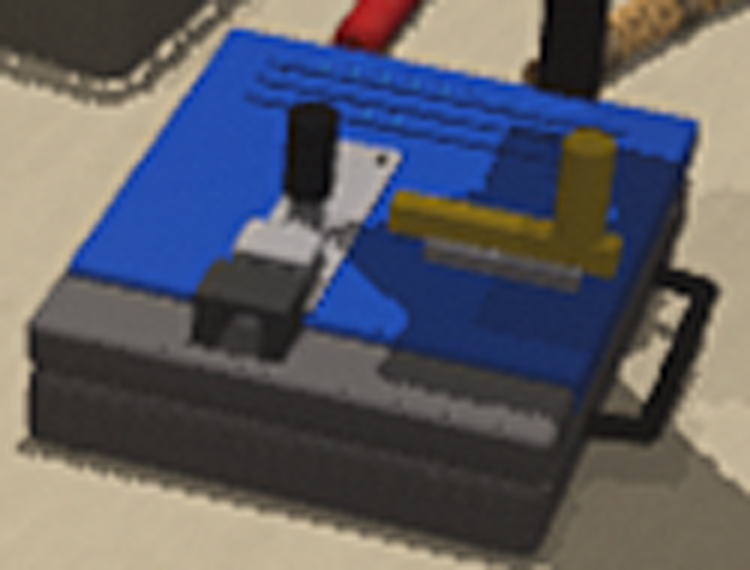

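The keeper's knob top is now at (590,143) in the crop, its tongue is clear of the bolt, and the bolt is still shot. I'll work out the travel, then move over the bolt knob.

```bash
python3 - <<'E'
from h import *
s,Ks=cam("side");q=lambda x,y:ray(s,Ks,325+(x+.5)/6-.5,165+(y+.5)/6-.5,.118)[:2]
print(np.linalg.norm(q(590,143)-q(493,122)))
E
python3 -m pendant '[[-1,0.08,-0.02,0,0,0,0],[-1,0.16,-0.04,0,0,0,0],[-1,0.24,-0.05,0,0,0,0],[-1,0.327,-0.064,0,0,0,0],[-1,0.327,-0.064,0,0,0,0],[-1,0.327,-0.064,0,0,0,0]]'
python3 to.py 0.508 -0.225 0.104
```

```text
0.036940208365478316
time: 7.65
ee_pos: [0.5062, -0.2252, 0.1756]
eef_rot: [0.995, 0.101, -0.001, -0.0]
ft_force: [-0.3, 0.3, -0.1]
width: 0.0872
grip_force: 0.0
7.65 [ 0.5062 -0.2252  0.1756] units [0.006 0.001 0.239] yaw 11.61 [ 0.73  0.26 -0.45  1.71  0.12  1.2  -1.12]
```

```bash
python3 -m pendant '[[-1,0.005,0,0.06,0,0,0],[-1,0.005,0,0.12,0,0,0],[-1,0.005,0,0.18,0,0,0],[-1,0.005,0,0.235,0,0,0],[-1,0.005,0,0.235,0,0,0],[1,0.005,0,0.235,0,0,0],[1,0.005,0,0.235,0,0,0],[1,0.005,0,0.235,0,0,0]]' 20
python3 -m pendant '[[1,0,0,0,0,0,0],[1,0,0,0,0,0,0],[1,0,0,0,0,0,0],[1,0,0,0,0,0,0],[1,0,0,0,0,0,0],[1,0,0,0,0,0,0],[1,0,0,0,0,0,0]]'
```

```text
time: 8.65
ee_pos: [0.5089, -0.2248, 0.1066]
eef_rot: [0.995, 0.101, 0.0, 0.0]
ft_force: [-0.5, -0.5, -0.6]
width: 0.0648
grip_force: 0.0
time: 9.52
ee_pos: [0.5086, -0.2246, 0.1061]
eef_rot: [0.995, 0.101, 0.0, 0.0]
ft_force: [-0.4, -0.2, -0.1]
width: 0.0192
grip_force: 20.0
```

Gripped at 19.2 mm with no side load. I'll draw along tool +y, which is the case's −y.

```bash
python3 -m pendant '[[1,0,0.02,0,0,0,0],[1,0,0.04,0,0,0,0],[1,0,0.06,0,0,0,0],[1,0,0.08,0,0,0,0],[1,0,0.1,0,0,0,0],[1,0,0.12,0,0,0,0],[1,0,0.14,0,0,0,0],[1,0,0.15,0,0,0,0]]'
python3 -m pendant '[[1,0,0,0,0,0,0],[1,0,0,0,0,0,0]]'
```

```text
time: 10.52
ee_pos: [0.5178, -0.2683, 0.106]
eef_rot: [0.995, 0.101, 0.0, -0.001]
ft_force: [-1.4, 9.4, 4.9]
width: 0.0195
grip_force: 20.0
time: 10.78
ee_pos: [0.5177, -0.2682, 0.1061]
eef_rot: [0.995, 0.102, -0.0, -0.0]
ft_force: [0.3, 5.8, 1.8]
width: 0.0193
grip_force: 20.0
```

It travelled 44.6 mm and reached the stop. I'll release, rise and check.

```bash
python3 -m pendant '[[-1,0,0,0,0,0,0],[-1,0,0,0,0,0,0],[-1,0,0,0,0,0,0],[-1,0,0,0,0,0,0],[-1,0,0,0,0,0,0],[-1,0,0,0,0,0,0],[-1,0,0,0,0,0,0]]'
python3 -m pendant '[[-1,0,0,-0.1,0,0,0],[-1,0,0,-0.2,0,0,0],[-1,0,0,-0.3,0,0,0],[-1,0,0,-0.4,0,0,0],[-1,0,0,-0.4,0,0,0],[-1,0,0,-0.4,0,0,0]]'
python3 - <<'E'
from h import *
c,K=cam("side"); a=c["pixels"][165:260,325:450,::-1]; cv2.imwrite("pics/s3.png",cv2.resize(a,None,fx=6,fy=6,interpolation=cv2.INTER_CUBIC))
E
```

```text
time: 11.65
ee_pos: [0.5176, -0.2687, 0.106]
eef_rot: [0.995, 0.101, 0.0, 0.0]
ft_force: [0.7, 0.3, -0.3]
width: 0.0809
grip_force: 0.0
time: 12.4
ee_pos: [0.5173, -0.2686, 0.2254]
eef_rot: [0.995, 0.101, -0.0, -0.0]
ft_force: [-0.1, 0.3, -0.6]
width: 0.0873
grip_force: 0.0
```

View pics/s3.png

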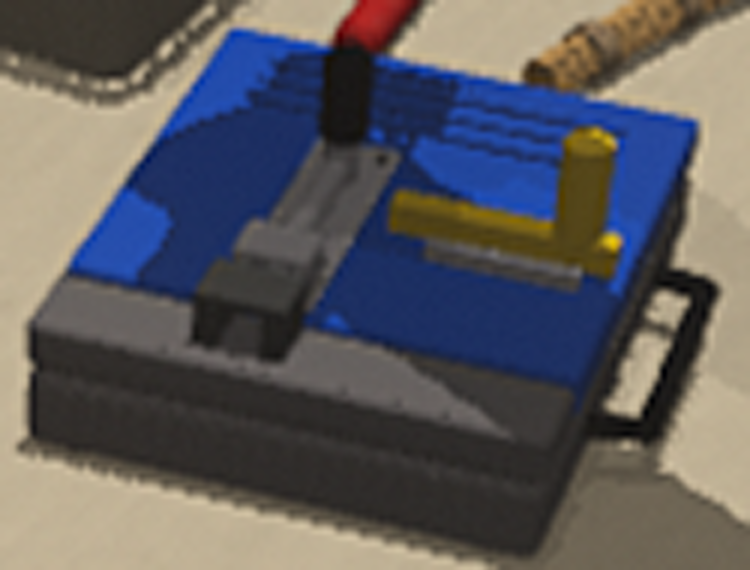

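The bolt knob is now drawn back to about (348,52), the keeper is still back at (590,143), and the gripper is clear.

```bash
python3 -c "
from bench import r
print(r.close_job())"
```

```text
the job is handed in; nothing more can be done
None
```

I unlatched the blue case and handed the job in at about 12.5 s: the keeper slid back about 37 mm to its stop, then the bolt came out about 45 mm, and I never moved near the red case (the verdict wasn't shown to me).

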